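Pump up the watch-case pressure tester

ROBOT

A 6-joint arm with a two-finger parallel gripper is mounted at the origin on the work surface. World frame = base frame: x ahead of the robot, y to its left, z up, the work surface at z = 0. Lengths are in m, angles in rad, forces in N, time in s.
With the tool pointing down it reaches from about 0.35 to 0.85 m from the base axis. Payload 8.1 kg.
Tool frame: the origin (TCP) lies at the centre of the arm's flange, where the gripper is bolted on; the fingertips stand 186 mm ahead of it and the grasp point (between the pads) lies 167 mm ahead of it; z points along the fingers, y is the line along which they close (so a half turn about z gives the same grasp; the last joint's range is limited). The gripper opens to 93 mm and grips with 3 to 60 N. Pads are 15 mm wide; open, the fingers measure 128 mm over their backs; the gripper's body (75 mm by 188 mm) begins 65 mm behind the grasp point.
Start: joints at [-1.309, 0.13, 1.488, -0, 1.523, -0.085], TCP at [0.204, -0.564, 0.405] pointing down, gripper open.
Joint ranges: [-2.96, 2.96], [-0.89, 2.26], [0.02, 2.5], [-1.34, 4.48], [0, 2.73], [-2.66, 2.66]. Speed limits (rad/s): [2.39, 2.39, 2.79, 3.14, 3.14, 3.14].

INTERFACE

Orientations are given as a rotation vector (axis times angle).
In Python, from plant import robot gives the robot as it stands.
- The arm moves only by the tool apply_moves, never from a script. Its argument "series" is a list of rows, each a list of 2 entries, a list of its own where there are three numbers: the shift along the tool's x, y, z in mm, then the turn, a rotation vector about the tool's x, y, z in rad. A call has 1 to 12 rows; each row shifts and turns the commanded pose from where the row before left it, along the tool's axes as they then stand; what a row does not reach is not made up. A row lasts 1/12 s, in which the tool goes at most 41.7 mm and 7.16 degrees, less where a joint would pass 70% of its speed; a pose out of reach is approached as far as the arm can. A call is refused whole if a number of a shift passes 41.7 or a number of a turn 0.125, either way. A call with a gripper value outside its range is refused whole. "claw" is the opening, from 0 (shut) to 1 (fully open), set as the call begins (left out, the last holds). The fingers move at their own pace and stop on an object; "newtons" is the grip in N (left out, the last holds). Time passes only in rows, so rows that do not move let the fingers close. It gives the time, the measured TCP pose, the force, the opening and the grip force at its end, in the units of the state.
- robot.read_state(): the state, without advancing time (a new reading comes with each control period).
- robot.read_camera(name): name is "scene" or "top" or "wrist"; returns (picture, depth): 480x640x3 uint8, blue, green, red; 480x640 float32, m along the optical axis (not along the pixel's ray), 0 where there is no reading.
- robot.calibration(name): a dict with "fx", "fy", "cx", "cy" (pixels), "D" ([k1, k2, p1, p2, k3] as OpenCV has them; the pictures are not rectified), "extrinsics" (4x4, takes a point from world to camera coordinates). Camera axes: x right, y down, z forward; pixel columns grow to the right and rows downward; lengths in m; the calibration is good to about 2 mm. A picture is of the moment at which its call begins: read the wrist's pose just before it. calibration takes no time and is no camera call; for the wrist camera it gives the pose at the moment of the call.
- robot.close_job(): hands the job in; it is judged then, once.
The state is a dict: "t": time; "q": joint angles; "dq": joint speeds; "joint_torque": joint torques, N m; "tool_pos": TCP position; "orientation": TCP orientation; "force": force on the tool from outside, world axes, zero at the start; "wrist_torque": the same for the moment, N m; "opening": finger opening in m; "gripper_force": force on a finger pad.
Only numpy, scipy, OpenCV 4.12 (cv2) and the standard library are available. Lean on these libraries where they do the work, as an engineer would, in place of code of your own. Each camera call takes 0.05 s, during which the arm holds its last target. There are 200 camera calls.

TASK

Get the watch tester up to pressure: first close the vent by pushing its lever with a fingertip all the way over to the other side, then press the pump's black plunger knob in full strokes, letting it rise all the way each time, until the steel indicator pin stands fully out of the gauge. Only push and press: do not pull the plunger up, do not touch the gauge or its pin, and leave the vent closed, the plunger up and the loose things on the bench where they are.

Things in the scene. Friction and masses are not known exactly. Their poses are not given: they have to be found in the camera images.
- tester: fixed aluminium manifold plate, 230 (x) x 330 (y) x 8 mm, origin at the centre of its underside. It carries the pump, the vent lever and the gauge (pump and vent may swap sides; the gauge stands between them, further from the robot) and, 58 mm from its centre towards its own -x, a round pressure chamber (80 mm across, top 56 mm above the bench) with a watch under a clear dome
- pump_base: fixed upright pump barrel on the plate, 68 mm across at the foot, 52 mm above, 98 mm tall; origin at the centre of its underside (8 mm above the bench)
- pump_top (a point): centre of the flat top of the pump's round black plunger knob (46 mm across, flat for 38 mm); 153 mm above the bench when up; moves with the plunger
- pump (a joint): plunger position in m: 0 = up at rest, 0.022 = pressed fully down (hard stop), negative = pulled up. A spring of 400 N/m returns it by itself; about 11 N holds it at the bottom. Each full stroke (more than about 0.02 down, then back up to less than 0.001) lifts the indicator pin by one step of about 8 mm; a short stroke, or one not let fully up, may not advance it
- gauge: fixed grey box with a dark collar on top, 60 x 64 mm foot, 105 mm tall, origin at the centre of its underside (8 mm above the bench); the indicator pin rises from the collar's centre. Not to be touched
- pin_top (a point): centre of the top of the steel indicator pin (14 mm diameter), 3 mm above the collar when in, 43 mm above it when fully out
- pin (a joint): how far the indicator pin is out, in m: 0 = in, 0.04 = fully out. Starts between 0 and 0.014, needs 3 to 5 full pump strokes, keeps its height by friction (may settle back by 2 mm between strokes). Pumping on once it is fully out does no harm
- vent_base: fixed grey block of the vent valve, 70 (x) x 50 (y) x 25 mm, origin at the centre of its underside (8 mm above the bench); the lever swings in its x-z plane about an axis along its y, 22 mm above its origin
- vent_tip (a point): centre of the black ball (26 mm diameter) at the end of the lever's 10 mm rod, 80 mm from the hinge axis
- vent (a joint): lever angle in rad: 0 = vent open, leaning 0.5 rad to the block's own -x (towards the robot); 1.0 = vent closed, against the stop, leaning 0.5 rad to its +x (away from the robot). It stays where it is left; about 1 N at the ball moves it
- loupe: loose black eyeglass loupe, 38 mm across, 36 mm tall; bystander, to be left where it is; origin at the centre of its underside
- tweezers: loose brass tweezers lying flat, 125 mm long, 6 mm thick; bystander, to be left where it is; origin at the centre of its underside
- screwdriver: loose small screwdriver lying flat, 110 mm long; bystander, to be left where it is; origin at the centre of its underside
- holder: loose steel movement holder with a brass movement, 44 x 40 mm, 28 mm tall; bystander, to be left where it is; origin at the centre of its underside
- jar: loose glass jar with metal cap, 44 mm across, 45 mm tall; bystander, to be left where it is; origin at the centre of its underside
- watch_case: loose steel watch case lying on the tester's plate, 40 mm across (48 mm over the lugs), 10 mm thick; bystander, to be left where it is; origin at the centre of its underside
- ring: loose steel ring lying on the tester's plate, 34 mm across, 9 mm tall; bystander, to be left where it is; origin at the centre of its underside

How it is judged:
By the outcome, as a careful person would: the job done as asked, in the order asked, and still so for the second after the job is handed in, with the robot touching nothing.
It also fails if it takes over 45 s, if anything falls off the work surface, if the arm or the gripper's body presses on something with over 40 N, if the wrist force passes 120 N, or if a joint passes its speed limit or range.

## Working session

There is one attempt and no reset: what is moved stays moved. The work goes in short steps, Python scripts to look and compute and a tool call to move; the robot and the scene stay as the last step left them, time stands still between calls to the robot, and variables do not carry over. Pictures are saved under pics/ and viewed, at most 10 in all, crops included, and the job is handed in when it is done.

Besides the shell and the picture viewer there is one more tool, called after "Request:" as name([rows], argument=value, ...), one row to a line, values as JSON. apply_moves: Moves the arm, as the interface text tells. Its arguments: {"type":"object","properties":{"series":{"type":"array"},"claw":{"type":"number"},"newtons":{"type":"number"}},"required":["series"]}

```bash
mkdir -p pics; cat > h.py <<'E'
import numpy as np, cv2
from plant import robot
from scipy.spatial.transform import Rotation as R
def cloud(n):
    im,d=robot.read_camera(n); c=robot.calibration(n)
    K=np.array([[c['fx'],0,c['cx']],[0,c['fy'],c['cy']],[0,0,1.]])
    v,u=np.mgrid[0:480,0:640]
    p=cv2.undistortPoints(np.stack([u,v],-1).reshape(-1,1,2).astype(float),K,np.array(c['D'],float)).reshape(480,640,2)
    P=np.concatenate([p*d[...,None],d[...,None]],-1)
    T=np.linalg.inv(np.array(c['extrinsics']))
    W=P@T[:3,:3].T+T[:3,3]; W[d==0]=np.nan
    return im,W
E
python3 - <<'E'
from h import *
s=robot.read_state();print(s)
for n in ['top','scene']:
    im,W=cloud(n); cv2.imwrite(f'pics/{n}0.png',im); np.save(f'{n}0.npy',W)
    print(n,np.linalg.inv(robot.calibration(n)['extrinsics'])[:3].round(3).tolist())
E
```

```text
{'t': 0.0, 'q': array([-1.30940474e+00,  1.31152838e-01,  1.48928506e+00,  1.20444705e-05,
        1.52301794e+00, -8.53862187e-02]), 'dq': array([ 2.87375684e-05, -3.08082548e-04, -1.47984015e-03, -1.72209722e-03,
        5.21260765e-04,  3.19220435e-04]), 'joint_torque': array([ 2.46352756e-03, -5.59833956e+01, -4.91762424e+01,  7.72557990e-02,
        3.50545195e-02, -1.43649995e-04]), 'tool_pos': array([ 0.2038914 , -0.56404412,  0.40368894]), 'orientation': array([-3.09265784e+00, -5.41670746e-01,  2.38259057e-04]), 'force': array([0.27140998, 0.1821705 , 0.04025703]), 'wrist_torque': array([ 0.00555621, -0.02041702, -0.06317868]), 'gripper_force': 0.0, 'opening': 0.09268494001282747}
top [[0.01, -0.987, 0.159, 0.395], [-1.0, -0.006, 0.027, 0.012], [-0.026, -0.159, -0.987, 1.099]]
scene [[0.592, 0.525, -0.611, 0.974], [0.806, -0.386, 0.449, -0.25], [0.0, -0.759, -0.652, 0.534]]
```

View pics/top0.png

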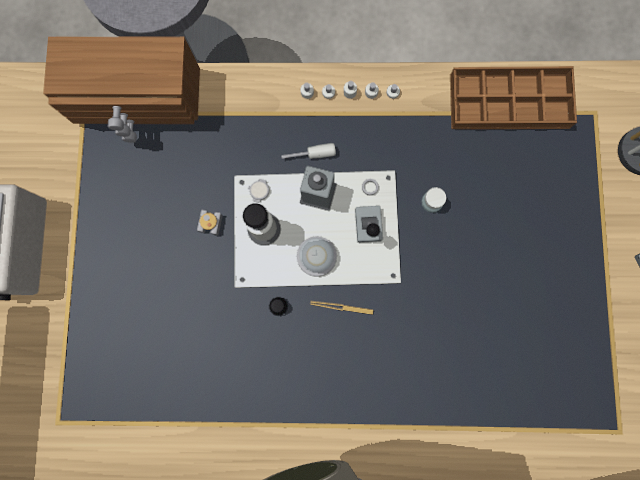

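View pics/scene0.png

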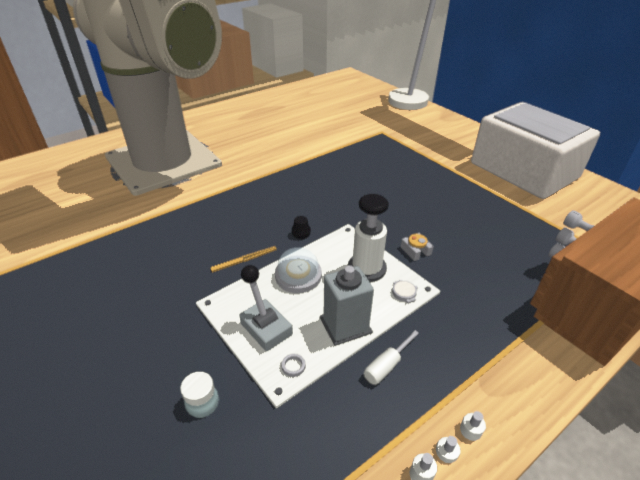

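The top view shows the pump knob at (256,216), the vent ball at (373,230) leaning toward the robot, the gauge at (318,180) and the chamber at (317,256). The scene view agrees. Next I'll measure them.

```bash
python3 - <<'E'
from h import *
from scipy.optimize import least_squares
W={n:np.load(n+'0.npy') for n in('top','scene')}
c=W['top'][216,256];print('knob px',c,'ball px',W['top'][230,373],'pin px',W['top'][178,318])
cl=cv2.imread('pics/top0.png').astype(int)
z=W['top'][...,2]
m=(cl.min(2)>190)&(abs(z-.008)<.008)
m[:160]=0;m[300:]=0;m[:,:225]=0;m[:,410:]=0
p=W['top'][m][:,:2].astype(np.float32); print('plate',cv2.minAreaRect(p), np.median(z[m]))
for n in W:
    P=W[n].reshape(-1,3)
    def near(q,r): return P[(np.linalg.norm(P[:,:2]-q[:2],axis=1)<r)]
    k=near(c,.04);k=k[(k[:,2]>.14)&(k[:,2]<.165)]
    (cx,cy),r=cv2.minEnclosingCircle(k[:,:2].astype(np.float32));print(n,'knob',cx,cy,r,np.median(k[:,2]),len(k))
    b0=W['top'][230,373]; b=near(b0,.03);b=b[(b[:,2]>.09)&(b[:,2]<.13)]
    f=least_squares(lambda x:np.linalg.norm(b-x,axis=1)-.013,b.mean(0)-[0,0,.01],loss='soft_l1',f_scale=.001);print('ball',f.x,f.cost,len(b))
    g=near(W['top'][178,318],.04);g=g[g[:,2]>.118];print('gauge pin',np.median(g,0),g[:,2].max(),len(g))
    g=near([c[0]+.05,(c[1]+b0[1])/2],.06);g=g[(g[:,2]>.08)&(g[:,2]<.125)&(abs(g[:,2]-.1)<.03)];print('gauge ext',g.min(0),g.max(0))
# vent block top
P=W['top'].reshape(-1,3);b=P[(abs(P[:,2]-.033)<.004)&(np.linalg.norm(P[:,:2]-W['top'][225,370,:2],axis=1)<.06)]
print('block',cv2.minAreaRect(b[:,:2].astype(np.float32)),len(b))
E
```

```text
knob px [0.58229667 0.13840974 0.15406351] ball px [ 0.56458504 -0.0695435   0.11846561] pin px [0.65914195 0.03051964 0.12572702]
plate ((0.5876026749610901, 0.036518439650535583), (0.22874249517917633, 0.3286820948123932), 2.0097646713256836) 0.007665622319046106
top knob 0.5844929218292236 0.14110258221626282 0.022966258227825165 0.15208715258863625 513
ball [ 0.56675167 -0.07079908  0.10517645] 6.880562792278763e-05 155
gauge pin [0.65675649 0.03236934 0.12690236] 0.1317862846094323 50
gauge ext [0.62663996 0.00095031 0.08025761] [0.688954   0.06448019 0.1249877 ]
scene knob 0.5881825089454651 0.14104431867599487 0.02297133393585682 0.1520675966115937 501
ball [ 0.56927451 -0.06900345  0.10443443] 8.425001609691739e-05 291
gauge pin [0.66402557 0.03237431 0.12663732] 0.129227103933155 106
gauge ext [0.63111235 0.0014166  0.08000533] [0.69135654 0.06630081 0.12443459]
block ((0.5932439565658569, -0.06879480183124542), (0.07007867097854614, 0.049617934972047806), 3.5845463275909424) 565
```

Request:
apply_moves([
  [[30,-24,0],[0,0,0]],
  [[30,-24,0],[0,0,0]],
  [[30,-24,0],[0,0,0]],
  [[30,-24,0],[0,0,0]],
  [[30,-24,0],[0,0,0]],
  [[30,-24,0],[0,0,0]],
  [[30,-24,0],[0,0,0]],
  [[30,-24,0],[0,0,0]],
  [[30,-24,0],[0,0,0]],
  [[30,-24,0],[0,0,0]],
  [[30,-24,0],[0,0,0]],
  [[30,-24,0],[0,0,0]],
], claw=0, newtons=10)

```text
t: 1.1
tool_pos: [0.4451, -0.1692, 0.4045]
orientation: [-3.094, -0.542, 0.0]
force: [0.1, -1.2, -0.5]
opening: 0.0176
gripper_force: 0.0
```

Request:
apply_moves([
  [[30,-24,0],[0,0,0]],
  [[30,-24,0],[0,0,0]],
  [[30,-24,0],[0,0,0]],
  [[0,0,0],[0,0,0.1]],
  [[0,0,0],[0,0,0.1]],
  [[0,0,0],[0,0,0.1]],
  [[0,0,0],[0,0,0]],
  [[0,0,0],[0,0,0]],
])

```text
t: 1.77
tool_pos: [0.5047, -0.0727, 0.4044]
orientation: [-3.14, -0.079, 0.001]
force: [-0.2, -0.1, 0.3]
opening: 0.0006
gripper_force: 0.0
```

```bash
cat > go.py <<'E'
import sys
from h import *
s=robot.read_state();Rm=R.from_rotvec(s['orientation']).as_matrix()
print('t',s['t'],'pos',s['tool_pos'].round(4),'F',s['force'].round(2),'op',s['opening'],'\nRx',Rm[:,0].round(3),'Rz',Rm[:,2].round(3))
for a in sys.argv[1:]:
    print('to',a,'tool mm',(1000*Rm.T@(np.array(eval(a))-s['tool_pos'])).round(1))
E
python3 go.py "[.515,-.07,.28]"
```

```text
t 1.7667 pos [ 0.5047 -0.0727  0.4044] F [-0.25 -0.1   0.3 ] op 0.0005800171363939502 
Rx [ 0.999  0.05  -0.001] Rz [-0.001  0.    -1.   ]
to [.515,-.07,.28] tool mm [ 10.5  -2.1 124.3]
```

Request:
apply_moves([
  [[5,-1,31],[0,0,0]],
  [[5,-1,31],[0,0,0]],
  [[0,0,31],[0,0,0]],
  [[0,0,31],[0,0,0]],
  [[0,0,0],[0,0,0]],
  [[0,0,0],[0,0,0]],
])

```text
t: 2.27
tool_pos: [0.5137, -0.0703, 0.2792]
orientation: [-3.139, -0.076, 0.007]
force: [-0.3, -0.0, 0.7]
opening: 0.0007
gripper_force: 0.0
```

Request:
apply_moves([
  [[8,0,0],[0,0,0]],
  [[8,0,0],[0,0,0]],
  [[8,0,0],[0,0,0]],
  [[8,0,0],[0,0,0]],
  [[8,0,0],[0,0,0]],
  [[8,0,0],[0,0,0]],
  [[0,0,0],[0,0,0]],
])

```text
t: 2.85
tool_pos: [0.5642, -0.068, 0.2811]
orientation: [3.141, 0.074, 0.002]
force: [-0.4, -0.8, 0.3]
opening: 0.0007
gripper_force: 0.0
```

```bash
python3 - <<'E'
from h import *
im,W=cloud('scene'); cv2.imwrite('pics/s1.png',im[180:420,160:480].repeat(2,0).repeat(2,1))
E
python3 go.py "[.611,-.07,.28]"
```

```text
t 2.9 pos [ 0.5635 -0.068   0.2808] F [-0.26  0.03  0.06] op 0.000666767296352556 
Rx [0.999 0.047 0.   ] Rz [ 0. -0. -1.]
to [.611,-.07,.28] tool mm [47.4  4.3  0.8]
```

View pics/s1.png

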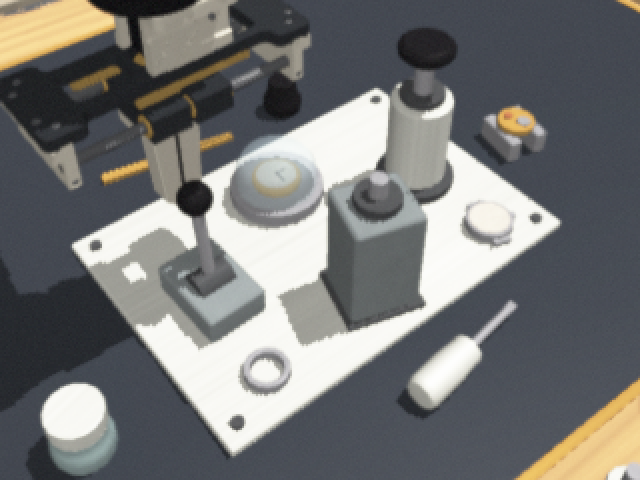

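The fingertips are behind the ball (193,197), the lever is now near upright, and nothing else has been touched. I'll keep pushing.

Request:
apply_moves([
  [[8,0.5,0],[0,0,0]],
  [[8,0.5,0],[0,0,0]],
  [[8,0.5,0],[0,0,0]],
  [[8,0.5,0],[0,0,0]],
  [[6,0.5,0],[0,0,0]],
  [[3,0,0],[0,0,0]],
  [[0,0,0],[0,0,0]],
  [[0,0,0],[0,0,0]],
])

```text
t: 3.57
tool_pos: [0.6039, -0.0687, 0.2807]
orientation: [3.141, 0.074, 0.0]
force: [-0.7, -0.5, -1.0]
opening: 0.0006
gripper_force: 0.0
```

Request:
apply_moves([
  [[2,0,0],[0,0,0]],
  [[2,0,0],[0,0,0]],
  [[2,0,0],[0,0,0]],
  [[0,0,0],[0,0,0]],
  [[0,0,0],[0,0,0]],
])

```text
t: 3.98
tool_pos: [0.6098, -0.0683, 0.2808]
orientation: [3.141, 0.074, 0.0]
force: [-0.7, -0.0, -0.2]
opening: 0.0004
gripper_force: 0.1
```

Request:
apply_moves([
  [[2,0,0],[0,0,0]],
  [[0,0,0],[0,0,0]],
  [[0,0,0],[0,0,0]],
])

```text
t: 4.23
tool_pos: [0.6117, -0.0683, 0.2807]
orientation: [3.141, 0.073, -0.0]
force: [-1.5, 0.7, -0.2]
opening: 0.0004
gripper_force: 0.6
```

Request:
apply_moves([
  [[2,0,0],[0,0,0]],
  [[0,0,0],[0,0,0]],
  [[0,0,0],[0,0,0]],
])

```text
t: 4.48
tool_pos: [0.6128, -0.0682, 0.2805]
orientation: [-3.141, -0.074, 0.006]
force: [-8.2, -0.6, 4.2]
opening: 0.0008
gripper_force: 4.7
```

```bash
cat > ball.py <<'E'
from h import *
from scipy.optimize import least_squares
im,W=cloud('scene'); cv2.imwrite('pics/s2.png',im[180:420,160:480].repeat(2,0).repeat(2,1))
P=W.reshape(-1,3); c=im.reshape(-1,3).max(1)
b=P[(np.linalg.norm(P[:,:2]-[.633,-.068],axis=1)<.035)&(P[:,2]>.08)&(P[:,2]<.13)&(c<60)]
f=least_squares(lambda x:np.linalg.norm(b-x,axis=1)-.013,b.mean(0)-[.008,0,.008],loss='soft_l1',f_scale=.001);print('ball',f.x,f.cost,len(b))
E
python3 ball.py; python3 go.py
```

```text
ball [ 0.63448665 -0.06442591  0.09965067] 5.475670544718895e-05 262
t 4.5333 pos [ 0.6128 -0.0682  0.2805] F [-9.01 -0.91  4.5 ] op 0.00039588528007396457 
Rx [ 0.999  0.047 -0.004] Rz [-0.004  0.    -1.   ]
```

The force jumped to 9 N and the ball sits at z=0.0997, so the lever is against its stop. Next I'll back off, rise and go over the pump.

Request:
apply_moves([
  [[-4,0,0],[0,0,0]],
  [[-12,0,0],[0,0,0]],
  [[-12,0,0],[0,0,0]],
  [[-12,0,0],[0,0,0]],
  [[0,0,-30],[0,0,0]],
  [[0,0,-30],[0,0,0]],
  [[0,0,-30],[0,0,0]],
  [[0,-35,0],[0,0,0]],
  [[0,-35,0],[0,0,0]],
  [[0,-35,0],[0,0,0]],
  [[0,-35,0],[0,0,0]],
  [[0,-35,0],[0,0,0]],
])

```text
t: 5.53
tool_pos: [0.5654, 0.1063, 0.3713]
orientation: [-3.14, -0.073, -0.003]
force: [0.6, -0.3, -0.8]
opening: 0.0006
gripper_force: 0.0
```

Request:
apply_moves([
  [[0,-30,0],[0,0,0]],
  [[0,0,0],[0,0,0]],
  [[0,0,0],[0,0,0]],
])

```text
t: 5.78
tool_pos: [0.564, 0.1363, 0.371]
orientation: [-3.14, -0.079, -0.001]
force: [-0.0, -1.0, -0.6]
opening: 0.0006
gripper_force: 0.0
```

```bash
python3 ball.py; python3 go.py "[.586,.141,.345]"
```

```text
ball [ 0.63430209 -0.06434909  0.09966674] 5.245194991496408e-05 259
t 5.8333 pos [0.5642 0.1351 0.3709] F [ 0.18 -0.82 -0.57] op 0.0007349489561478218 
Rx [0.999 0.048 0.001] Rz [ 0.001 -0.    -1.   ]
to [.586,.141,.345] tool mm [22.1 -4.9 25.9]
```

View pics/s2.png

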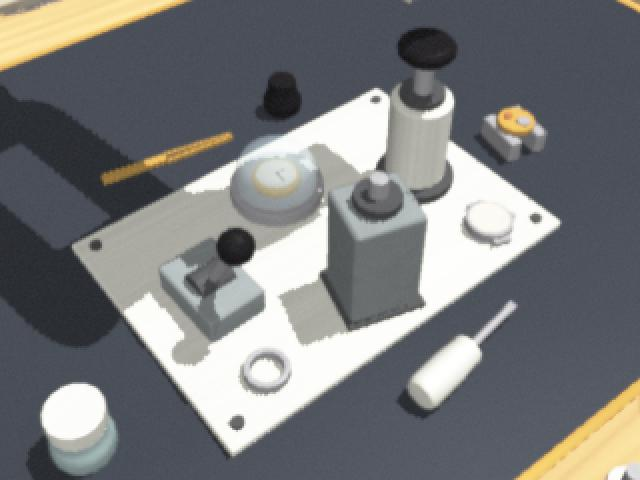

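The lever now leans away from the robot (ball at 236,245), so the vent is closed, and the bystanders haven't moved. Next is centring over the knob and the first stroke.

Request:
apply_moves([
  [[11,-3,0],[0,0,0]],
  [[11,-2,0],[0,0,0]],
  [[0,0,12],[0,0,0]],
  [[0,0,12],[0,0,0]],
  [[0,0,0],[0,0,0]],
  [[0,0,0],[0,0,0]],
])

```text
t: 6.33
tool_pos: [0.585, 0.1399, 0.3444]
orientation: [3.14, 0.072, -0.006]
force: [-0.9, 0.1, -1.0]
opening: 0.0004
gripper_force: 0.0
```

Request:
apply_moves([
  [[0,0,7],[0,0,0]],
  [[0,0,7],[0,0,0]],
  [[0,0,7],[0,0,0]],
  [[0,0,7],[0,0,0]],
  [[0,0,0],[0,0,0]],
  [[0,0,0],[0,0,0]],
])

```text
t: 6.83
tool_pos: [0.5861, 0.1406, 0.3195]
orientation: [3.14, 0.073, 0.003]
force: [-2.3, -1.5, 7.7]
opening: 0.001
gripper_force: 4.0
```

Request:
apply_moves([
  [[0,0,1.5],[0,0,0]],
  [[0,0,0],[0,0,0]],
  [[0,0,0],[0,0,0]],
])

```text
t: 7.08
tool_pos: [0.5861, 0.1406, 0.3184]
orientation: [3.14, 0.074, 0.003]
force: [-3.5, -1.3, 9.0]
opening: 0.0004
gripper_force: 4.5
```

```bash
python3 go.py "[.586,.141,.316]"
```

```text
t 7.0833 pos [0.5861 0.1406 0.3184] F [-3.48 -1.3   8.96] op 0.00043652701905789586 
Rx [0.999 0.047 0.002] Rz [ 0.002 -0.    -1.   ]
to [.586,.141,.316] tool mm [-0.1 -0.4  2.4]
```

Request:
apply_moves([
  [[0,0,2],[0,0,0]],
  [[0,0,0],[0,0,0]],
  [[0,0,0],[0,0,0]],
])

```text
t: 7.33
tool_pos: [0.5861, 0.1406, 0.3173]
orientation: [3.14, 0.074, 0.003]
force: [-5.4, -2.6, 14.9]
opening: 0.0003
gripper_force: 7.1
```

Request:
apply_moves([
  [[0,0,1],[0,0,0]],
  [[0,0,0],[0,0,0]],
  [[0,0,0],[0,0,0]],
])

```text
t: 7.58
tool_pos: [0.5861, 0.1406, 0.3173]
orientation: [3.14, 0.074, 0.004]
force: [-8.1, -3.3, 19.8]
opening: 0.0007
gripper_force: 10.1
```

Request:
apply_moves([
  [[0,0,-8],[0,0,0]],
  [[0,0,-8],[0,0,0]],
  [[0,0,-8],[0,0,0]],
  [[0,0,-8],[0,0,0]],
  [[0,0,0],[0,0,0]],
  [[0,0,0],[0,0,0]],
  [[0,0,0],[0,0,0]],
  [[0,0,0],[0,0,0]],
  [[0,0,0],[0,0,0]],
])

```text
t: 8.33
tool_pos: [0.5857, 0.1408, 0.3454]
orientation: [3.141, 0.074, -0.002]
force: [-0.5, -0.6, 0.4]
opening: 0.0007
gripper_force: 0.0
```

```bash
cat > pin.py <<'E'
from h import *
im,W=cloud('scene'); cv2.imwrite('pics/s3.png',im[180:420,160:480].repeat(2,0).repeat(2,1))
P=W.reshape(-1,3)
g=P[(np.linalg.norm(P[:,:2]-[.662,.032],axis=1)<.012)&(P[:,2]>.1)]
print('pin top z',np.sort(g[:,2])[-12:].round(4))
k=P[(np.linalg.norm(P[:,:2]-[.588,.141],axis=1)<.024)&(P[:,2]>.12)&(P[:,2]<.156)]
print('knob z hi',np.percentile(k[:,2],[50,90,98]).round(4),len(k))
E
python3 pin.py; python3 go.py
```

```text
pin top z [0.1393 0.1393 0.1394 0.1394 0.1395 0.1395 0.1395 0.1396 0.1399 0.1399
 0.1401 0.1404]
knob z hi [0.1507 0.1526 0.1531] 480
t 8.3833 pos [0.5857 0.1408 0.3455] F [-0.69  0.11 -0.35] op 0.00022207087483003225 
Rx [ 0.999  0.047 -0.001] Rz [-0.001 -0.    -1.   ]
```

Request:
apply_moves([
  [[0,0,8],[0,0,0]],
  [[0,0,8],[0,0,0]],
  [[0,0,8],[0,0,0]],
  [[0,0,8],[0,0,0]],
  [[0,0,0],[0,0,0]],
  [[0,0,0],[0,0,0]],
  [[0,0,0],[0,0,0]],
])

```text
t: 8.97
tool_pos: [0.5866, 0.1409, 0.3172]
orientation: [-3.14, -0.074, -0.006]
force: [-6.1, -1.0, 21.8]
opening: 0.0007
gripper_force: 10.6
```

Request:
apply_moves([
  [[0,0,-8],[0,0,0]],
  [[0,0,-8],[0,0,0]],
  [[0,0,-8],[0,0,0]],
  [[0,0,-8],[0,0,0]],
  [[0,0,0],[0,0,0]],
  [[0,0,0],[0,0,0]],
  [[0,0,0],[0,0,0]],
  [[0,0,0],[0,0,0]],
  [[0,0,0],[0,0,0]],
])

```text
t: 9.72
tool_pos: [0.5857, 0.1407, 0.3454]
orientation: [3.141, 0.073, -0.002]
force: [0.9, -0.8, 0.1]
opening: 0.0007
gripper_force: 0.0
```

```bash
python3 pin.py; python3 go.py
```

```text
pin top z [0.1473 0.1473 0.1473 0.1474 0.1474 0.1474 0.1475 0.1475 0.1476 0.1476
 0.1479 0.1485]
knob z hi [0.1511 0.1531 0.1536] 482
t 9.7667 pos [0.5857 0.1407 0.3455] F [-0.2  -0.19  0.77] op 0.0006878466332781606 
Rx [ 0.999  0.047 -0.001] Rz [-0.001 -0.    -1.   ]
```

The pin is rising 8 mm per stroke, so I'll continue.

Request:
apply_moves([
  [[0,0,8],[0,0,0]],
  [[0,0,8],[0,0,0]],
  [[0,0,8],[0,0,0]],
  [[0,0,8],[0,0,0]],
  [[0,0,0],[0,0,0]],
  [[0,0,0],[0,0,0]],
  [[0,0,0],[0,0,0]],
])

```text
t: 10.35
tool_pos: [0.5866, 0.1409, 0.3172]
orientation: [-3.14, -0.074, -0.006]
force: [-6.6, -1.1, 20.6]
opening: 0.0002
gripper_force: 10.6
```

Request:
apply_moves([
  [[0,0,-8],[0,0,0]],
  [[0,0,-8],[0,0,0]],
  [[0,0,-8],[0,0,0]],
  [[0,0,-8],[0,0,0]],
  [[0,0,0],[0,0,0]],
  [[0,0,0],[0,0,0]],
  [[0,0,0],[0,0,0]],
  [[0,0,0],[0,0,0]],
  [[0,0,0],[0,0,0]],
])

```text
t: 11.1
tool_pos: [0.5857, 0.1407, 0.3453]
orientation: [3.141, 0.073, -0.002]
force: [0.8, 0.0, 0.2]
opening: 0.0009
gripper_force: 0.0
```

```bash
python3 pin.py
```

```text
pin top z [0.1558 0.1559 0.156  0.156  0.156  0.1561 0.1561 0.1561 0.1564 0.1565
 0.1565 0.1569]
knob z hi [0.1511 0.1532 0.1537] 484
```

Request:
apply_moves([
  [[0,0,8],[0,0,0]],
  [[0,0,8],[0,0,0]],
  [[0,0,8],[0,0,0]],
  [[0,0,8],[0,0,0]],
  [[0,0,0],[0,0,0]],
  [[0,0,0],[0,0,0]],
  [[0,0,0],[0,0,0]],
])

```text
t: 11.73
tool_pos: [0.5866, 0.1409, 0.3173]
orientation: [-3.14, -0.074, -0.006]
force: [-6.1, -1.8, 21.9]
opening: 0.0004
gripper_force: 10.7
```

Request:
apply_moves([
  [[0,0,-8],[0,0,0]],
  [[0,0,-8],[0,0,0]],
  [[0,0,-8],[0,0,0]],
  [[0,0,-8],[0,0,0]],
  [[0,0,0],[0,0,0]],
  [[0,0,0],[0,0,0]],
  [[0,0,0],[0,0,0]],
  [[0,0,0],[0,0,0]],
  [[0,0,0],[0,0,0]],
])

```text
t: 12.48
tool_pos: [0.5856, 0.1408, 0.3453]
orientation: [3.141, 0.074, -0.002]
force: [0.3, -0.1, -0.2]
opening: 0.0002
gripper_force: 0.0
```

```bash
python3 pin.py; python3 go.py
```

```text
pin top z [0.1555 0.1556 0.1556 0.1556 0.1558 0.1559 0.1559 0.1559 0.156  0.156
 0.1561 0.1565]
knob z hi [0.1511 0.1531 0.1536] 481
t 12.5333 pos [0.5857 0.1407 0.3455] F [ 0.79 -1.02 -0.43] op 0.0008884629065564918 
Rx [ 0.999  0.047 -0.001] Rz [-0.001 -0.    -1.   ]
```

The pin has stopped rising at z=0.156, which is 43 mm above the collar, so it is fully out. I'll retreat and take a last look.

Request:
apply_moves([
  [[0,0,-20],[0,0,0]],
  [[0,0,-20],[0,0,0]],
  [[0,0,-20],[0,0,0]],
  [[0,0,0],[0,0,0]],
  [[0,0,0],[0,0,0]],
  [[0,0,0],[0,0,0]],
  [[0,0,0],[0,0,0]],
])

```text
t: 13.12
tool_pos: [0.5855, 0.1407, 0.4044]
orientation: [3.14, 0.073, -0.004]
force: [0.6, 0.2, -0.1]
opening: 0.0003
gripper_force: 0.0
```

```bash
python3 ball.py; python3 pin.py; python3 go.py
```

```text
ball [ 0.63435294 -0.0643474   0.09972099] 5.831354862283156e-05 267
pin top z [0.1556 0.1556 0.1557 0.1558 0.1558 0.1559 0.1559 0.1559 0.156  0.156
 0.1561 0.1565]
knob z hi [0.1518 0.1532 0.1538] 557
t 13.2167 pos [0.5856 0.1407 0.4046] F [0.46 0.55 0.77] op 0.0008481770221857958 
Rx [ 0.999  0.047 -0.003] Rz [-0.003 -0.    -1.   ]
```

View pics/s3.png

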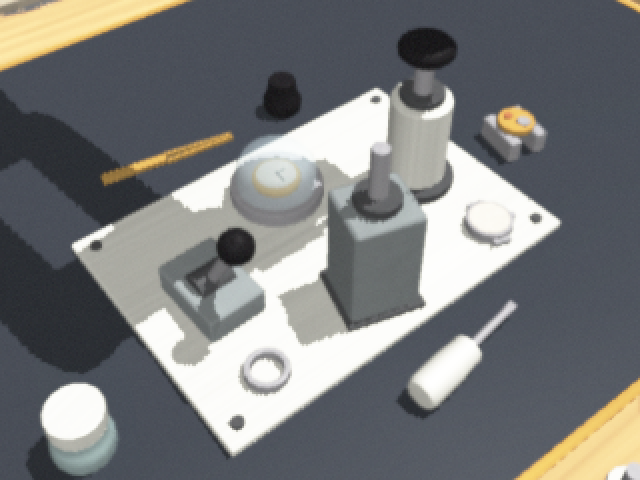

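The pin stands tall at (380,150–195), the vent ball is at its closed position (236,245), the knob is up at (427,48), and the loose things are where they were.

```bash
python3 -c "
from plant import robot
print(robot.close_job())"
```

```text
the job is handed in; nothing more can be done
None
```

The job is handed in: the vent is closed against its stop, four full pump strokes brought the pin fully out (top at z = 0.156 m), the plunger is up, and the loose things look unmoved in the last picture.

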